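# Crank the sample shuttle to its mark and start the reading

### The arm

A 7-joint arm with a two-finger parallel gripper is mounted at the origin on the work surface. World frame = base frame: x ahead of the robot, y to its left, z up, the work surface at z = 0. Lengths are in mm, angles in rad, forces in N, time in s.
With the tool pointing down it reaches from about 400 to 875 mm from the base axis. Payload 6.5 kg.
Tool frame: the origin (TCP) lies at the very end of the fingers, on their centre line; the grasp point (between the pads) lies 19 mm behind it; z points along the fingers, y is the line along which they close (so a half turn about z gives the same grasp; the last joint's range is limited). The gripper opens to 85 mm and grips with 20 to 120 N. Pads are 22 mm wide; open, the fingers measure 114 mm over their backs; the gripper's body (76 mm by 85 mm) begins 54 mm behind the grasp point. The pads swing forward as they close: fully open they stand 13 mm farther back than shut.
Start: joints at [1.127, 0.536, -0.004, 1.538, 0.003, 1.067, -0.071], TCP at [239.764, -604.155, 209.59] pointing down, gripper open.
Joint ranges: [-2.7, 2.7], [-0.37, 2.16], [-1.27, 1.26], [0.24, 2.4], [-1.31, 4.45], [0.19, 1.91], [-2.76, 2.76]. Speed limits (rad/s): [2.39, 2.39, 3.14, 3.14, 3.14, 3.14, 3.14].

### API

Orientations are given as a unit quaternion [w, x, y, z].
In Python, from bench import arm, grab_frame, job gives the robot as it stands.
- The arm moves only by the tool jog_arm, never from a script. Its argument "rows" is a list of rows, each an object of numbers: "x", "y", "z": the shift along the tool's x, y, z in mm; "twist": the turn about the tool's z in rad. In form: [{"x": .., "y": .., "z": .., "twist": ..}, ...]. A call has 1 to 5 rows; each row is the pose to reach, as a shift and turn from the pose commanded when the call began, along the tool's axes at that moment; what a row does not reach only later rows make up. A row lasts 1/10 s, in which the tool goes at most 50 mm and 8.59 degrees, less where a joint would pass 70% of its speed; a pose out of reach is approached as far as the arm can. A call with a gripper value outside its range is refused whole. "claw" is the opening, from -1 (shut) to 1 (fully open), so that 0 is half open, set as the call begins (left out, the last holds). The fingers move at their own pace and stop on an object; "grip_force" is the grip in N (left out, the last holds). Time passes only in rows, so rows that repeat a pose let the fingers close. It gives the time, the measured TCP pose, the force, the opening and the grip force at its end, in the units of the state.
- arm.read_state(): the state, without advancing time (a new reading comes with each control period).
- grab_frame(name): name is "scene" or "top" or "wrist"; returns a dict with "color" (384x512x3 uint8, blue, green, red), "intrinsics" (3x3 intrinsics, pixels), "rvec" (rotation vector, rad) and "tvec" (3), from world to camera coordinates, as OpenCV has them; the wrist camera has in their place "mount" (4x4, takes a point from camera to tool coordinates, whose origin is the TCP and whose axes are the flange's). Camera axes: x right, y down, z forward; pixel columns grow to the right and rows downward; lengths in mm; the calibration is good to about 2 mm. A picture is of the moment at which its call begins: read the wrist's pose just before it. There is no depth.
- job.close_job(): hands the job in; it is judged then, once.
The state is a dict: "time": time; "joint_pos": joint angles; "joint_vel": joint speeds; "joint_efforts": joint torques, N m; "tool_pos": TCP position; "tool_rot": TCP orientation; "ft_force": force on the tool from outside, world axes, zero at the start; "torque": the same for the moment, N m; "gripper_width": finger opening in mm; "finger_force": force on a finger pad.
Only numpy, scipy, OpenCV 4.12 (cv2) and the standard library are available. Lean on these libraries where they do the work, as an engineer would, in place of code of your own. Each camera call takes 0.05 s, during which the arm holds its last target. There are 200 camera calls.

### The job

Turn the shuttle's pegged handwheel, a bit at a time because its far half runs under the guard, until the carriage's red pointer is centred on the yellow tab on the scale. Only then press the green start button fully down and let it go, leaving the pointer centred. Move the carriage only by the wheel, and leave the yellow tab and everything else on the bench where it is.

Things in the scene. Friction and masses are not known exactly. Their poses are not given: they have to be found in the camera images.
- shuttle: Sample shuttle, bolted down: white base plate 320 x 380 x 15 mm. Origin on the bench under the handwheel's upright axis; x points away from the robot (up to 0.3 rad off), y left; plate spans x -115..205, y -190..190. A carriage with cuvettes slides along y behind a grey guard, then comes a scale bar (x 227..197, top at z 45). Only the wheel drives the carriage; it cannot be pushed by hand.
- guard_edge (a point): Middle of the guard's upper near edge (yellow stripe), at x 22, z 88 mm of the shuttle. The guard's roof (z 80 to 88, x 22..108, y -120..120, walls at sides and back, open towards the robot) hides the wheel's far half; wheel and pegs pass freely beneath it, fingers do not.
- wheel_axis (a point): On the wheel's axis, level with the pegs' tops (72 mm above the bench). The handwheel lies flat: steel rim 164 mm dia, its top at z 33, with five upright round pegs, 14 dia, from the rim up to z 72, on a 70 mm radius, 72 degrees apart; one red, four black.
- red_peg_top (a point): Centre of the top of the red peg. It turns with the wheel and may be under the guard.
- wheel (a joint): Turn of the handwheel, rad, positive counter-clockwise from above. At value q the red peg stands at angle pi + q about the axis, counter-clockwise from the shuttle's x. Counter-clockwise moves the carriage to the shuttle's +y, 36 mm a turn; about 0.85 to 1.4 turns are needed. Stiff: about 0.3 N m (5 N at a peg), and it stays where it is left; turns back too.
- pointer (a point): Tip of the red pointer on the carriage, 2.5 mm wide, reaching over the scale towards the shuttle's +x, 51 above the bench.
- tab_mark (a point): Middle of the near face of the yellow tab, 6 mm wide along the scale, 12 tall, at 51 above the bench; 4 mm beyond the pointer's tip when level with it. Its axes are the shuttle's. The tab starts at the +y side of the pointer.
- start (a joint): Travel of the green start button, m: 0 up, 0.006 fully down (about 5 N); springs back. Counts as pressed from 0.0045.
- start_top (a point): Centre of the top of the green start button, 28 dia, in a grey housing on the base plate at x -45, y -150 of the shuttle; pressed straight down.
- carriage: Middle of the black carriage, 48 x 60, with three capped glass cuvettes standing on it up to about 100 above the bench. Origin at its middle, 45 above the bench.
- wash_bottle: Bystander: white bottle, 64 dia x about 160 tall, on the bench left of the shuttle (mm). Origin at the centre of its underside. Leave alone.
- beaker: Bystander: glass beaker, 68 dia x 80 tall, on the bench left of the shuttle (mm). Origin at the centre of its underside. Leave alone.
- amber_jar: Bystander: amber jar, 52 dia x 75 tall, on the bench right of the shuttle (mm). Origin at the centre of its underside. Leave alone.
- tip_box: Bystander: blue box 85 x 80 x 55 on the bench right of the shuttle (mm). Origin at the centre of its underside. Leave alone.
- vial: Bystander: small vial, 28 dia x 45 tall, standing on the shuttle's base plate beside the guard, about 155 left of the wheel axis (mm). Origin at the centre of its underside. Leave alone.
- petri_dish: Bystander: pale flat lidded dish, 90 dia x 16, on the shuttle's base plate left of the wheel (mm). Origin at the centre of its underside. Leave alone.
- cuvette_box: Bystander: white box 50 x 90 x 30 on the bench right of the shuttle (mm). Origin at the centre of its underside. Leave alone.

How it is judged:
By the outcome, as a careful person would: the job done as asked, in the order asked, and still so for the second after the job is handed in, with the robot touching nothing.
It also fails if it takes over 70 s, if anything falls off the work surface, if the arm or the gripper's body presses on something with over 40 N, if the wrist force passes 120 N, or if a joint passes its speed limit or range.

## Working session

There is one attempt and no reset: what is moved stays moved. The work goes in short steps, Python scripts to look and compute and a tool call to move; the robot and the scene stay as the last step left them, time stands still between calls to the robot, and variables do not carry over. Pictures are saved under pics/ and viewed, at most 10 in all, crops included, and the job is handed in when it is done.

Besides the shell and the picture viewer there is one more tool, called after "Emit:" as name(argument=value, ...) on one line, values as JSON. jog_arm: Moves the arm, as the interface text tells. Its arguments: {"type":"object","properties":{"rows":{"type":"array"},"claw":{"type":"number"},"grip_force":{"type":"number"}},"required":["rows"]}

```bash
mkdir -p pics; python3 - <<'E'
from bench import arm, grab_frame
import cv2,numpy as np
s=arm.read_state();print(s['time'],s['tool_pos'],s['tool_rot'],s['gripper_width'])
for n in("scene","top"):
    f=grab_frame(n);cv2.imwrite(f"pics/{n}0.png",f['color']);R=cv2.Rodrigues(np.array(f['rvec'],float))[0];print(n,f['intrinsics'],-R.T@np.array(f['tvec']).ravel())
E
```

```text
0.0 [ 239.49594989 -603.56476638  208.70764363] [-8.34355986e-04  9.82205810e-01  1.87805738e-01 -2.35021427e-04] 85.23316175816838
scene [[489.30790998   0.         251.31303418]
 [  0.         489.30790998 196.78115149]
 [  0.           0.           1.        ]] [1034.67336975  774.57256141  978.07288949]
top [[435.22770681   0.         258.62253989]
 [  0.         435.22770681 188.1748215 ]
 [  0.           0.           1.        ]] [ 487.42134837   32.03458425 1278.3666781 ]
```

View pics/scene0.png

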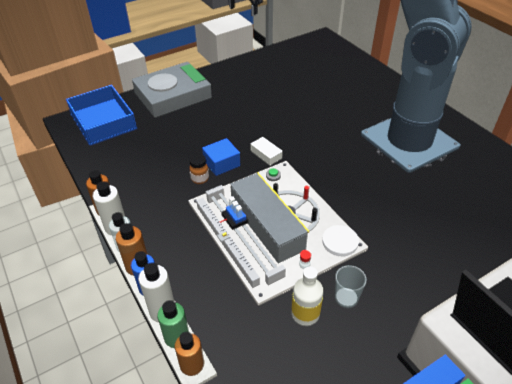

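View pics/top0.png

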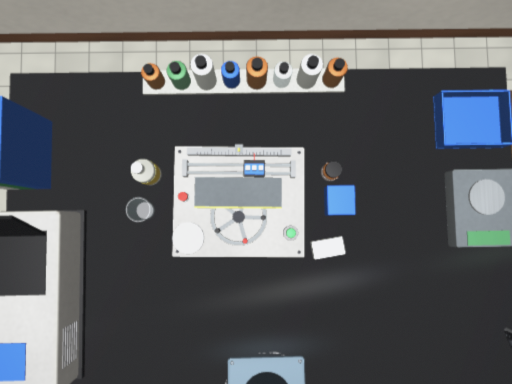

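Top view: near-zero yaw. Red peg (245,241), black pegs (264,217) and (217,230), hub (239,216), button (291,232), pointer (254,157), tab (238,150).

```bash
cat > h.py <<'E'
import cv2,numpy as np
from scipy.spatial.transform import Rotation as Ro
from bench import arm, grab_frame
def campose(f,s=None):
    if 'mount' in f:
        T=np.eye(4);T[:3,:3]=Ro.from_quat(np.roll(s['tool_rot'],-1)).as_matrix();T[:3,3]=s['tool_pos'];M=T@np.array(f['mount']);return M[:3,:3],M[:3,3]
    R=cv2.Rodrigues(np.array(f['rvec'],float))[0];return R.T,-R.T@np.array(f['tvec'],float).ravel()
def cast(f,uv,z,s=None):
    R,c=campose(f,s);d=R@np.linalg.inv(f['intrinsics'])@np.array([uv[0],uv[1],1.]);return c+d*(z-c[2])/d[2]
def proj(f,p,s=None):
    R,c=campose(f,s);q=np.array(f['intrinsics'])@(R.T@(np.array(p)-c));return q[:2]/q[2]
def blobs(img,lo,hi,amin=3):
    m=cv2.inRange(cv2.cvtColor(img,cv2.COLOR_BGR2HSV),lo,hi);n,_,st,ce=cv2.connectedComponentsWithStats(m)
    return [(st[i].tolist(),ce[i].round(2).tolist()) for i in range(1,n) if st[i,4]>=amin]
RED=((0,150,90),(8,255,255));YEL=((22,120,100),(35,255,255));GRN=((50,100,80),(80,255,255))
E
python3 - <<'E'
from h import *
f=grab_frame("top");im=f['color']
for n,c in(("R",RED),("Y",YEL),("G",GRN)):
    print(n,[b for b in blobs(im,*c,2) if 170<b[1][0]<310 and 140<b[1][1]<262])
m=cv2.inRange(cv2.cvtColor(im,cv2.COLOR_BGR2HSV),(22,100,90),(35,255,255));m[:195]=0;m[215:]=0;m[:,:190]=0;m[:,290:]=0
v,u=np.nonzero(m);k=np.polyfit(u,v,1);a,b=[cast(f,(x,np.polyval(k,x)),88) for x in(u.min()-.5,u.max()+.5)]
print('stripe',a,b,'mid',(a+b)/2,np.linalg.norm(a-b),'yaw(y axis)',np.degrees(np.arctan2(-(a-b)[0],(a-b)[1])))
for n,uv,z in(('red',(245,241),72),('b1',(264,217),72),('b2',(217,230),72),('hub',(239,216),40),('btn',(291,232),35),('ptr',(254,157),51),('tab',(238,150),51)): print(n,cast(f,uv,z).round(1))
w=grab_frame("wrist");print(np.array(w['mount']).round(3),w['intrinsics'])
E
```

```text
R [([180, 194, 2, 2, 3], [180.33, 194.33])]
Y []
G [([287, 229, 8, 8, 30], [291.6, 232.03])]Traceback (most recent call last):
  File "<stdin>", line 6, in <module>
    raise TypeError("expected non-empty vector for x")
TypeError: expected non-empty vector for x
```

```bash
cat > m1.py <<'E'
from h import *
f=grab_frame("top");im=f['color'];H=cv2.cvtColor(im,cv2.COLOR_BGR2HSV).astype(int)
print('stripe px',H[204:211,230].tolist(),'red',H[241,243:248].tolist(),'ptr',H[155:160,254].tolist(),'tab',H[147:154,238].tolist())
for n,uv,z in(('red',(245,241),72),('b1',(264,217),72),('b2',(217,230),72),('hub',(239,216),40),('btn',(291.6,232),35),('ptr',(254,157),51),('tab',(238,150),51)): print(n,cast(f,uv,z).round(1))
w=grab_frame("wrist");print(np.array(w['mount']).round(3),w['intrinsics'])
E
python3 m1.py
```

```text
stripe px [[102, 25, 155], [83, 13, 156], [33, 64, 203], [30, 91, 232], [31, 55, 212], [90, 6, 201], [102, 12, 207]] red [[1, 135, 231], [2, 143, 237], [1, 147, 238], [1, 146, 234], [179, 72, 192]] ptr [[1, 118, 206], [1, 105, 217], [2, 81, 234], [2, 79, 233], [2, 88, 218]] tab [[34, 29, 217], [30, 78, 232], [30, 92, 236], [30, 92, 232], [31, 58, 217], [84, 6, 208], [103, 11, 214]]
red [439.6  50.3  72. ]
b1 [504.6  -3.3  72. ]
b2 [471.3 126.9  72. ]
hub [509.2  66.6  40. ]
btn [461.  -82.2  35. ]
ptr [675.8  21.1  51. ]
tab [696.6  66.3  51. ]
[[ 1.0000e-03 -9.5800e-01 -2.8600e-01  7.2862e+01]
 [ 1.0000e+00  1.0000e-03  1.0000e-03 -1.1100e-01]
 [-0.0000e+00 -2.8600e-01  9.5800e-01 -1.6498e+02]
 [ 0.0000e+00  0.0000e+00  0.0000e+00  1.0000e+00]] [[279.77884275   0.         255.218339  ]
 [  0.         279.77884275 190.73244069]
 [  0.           0.           1.        ]]
```

```bash
python3 - <<'E'
from h import *
f=grab_frame("top");im=f['color']
m=cv2.inRange(cv2.cvtColor(im,cv2.COLOR_BGR2HSV),(22,40,120),(38,255,255));m[:200]=0;m[215:]=0;m[:,:188]=0;m[:,290:]=0
v,u=np.nonzero(m);k=np.polyfit(u,v,1);a,b=[cast(f,(x,np.polyval(k,x)),88) for x in(u.min()-.5,u.max()+.5)]
yaw=np.arctan2(-(a-b)[0],(a-b)[1]);mid=(a+b)/2
print(len(u),'mid',mid,np.linalg.norm(a-b),'yaw',yaw)
ex=np.array([np.cos(yaw),np.sin(yaw)]);ey=np.array([-ex[1],ex[0]])
O=mid[:2]-23*ex;print('axis',O,'btn',O-45*ex-150*ey,'pegs')
for n,c in(("R",((0,100,100),(5,255,255))),("K",((0,0,0),(179,255,75)))):
  for b in blobs(im,*c,8):
    if 190<b[1][0]<285 and 208<b[1][1]<255:
      p=cast(f,b[1],72)[:2];d=p-O;print(n,b,p.round(1),'r',np.hypot(*d).round(1),'ang',np.degrees(np.arctan2(d@ey,d@ex))%360)
E
```

```text
213 mid [533.37418749  68.81236431  88.        ] 240.32749405238232 yaw -0.026061850959736992
axis [510.38199807  69.41171902] btn [461.48844455 -79.36469182] pegs
R ([243, 239, 4, 4, 15], [244.6, 240.6]) [440.8  51.4] r 71.9 ang 196.00861984609998
K ([0, 68, 512, 316, 107353], [278.12, 234.62]) [455.3 -41.3] r 123.7 ang 245.05621884136397
```

Emit:
jog_arm(rows=[{"x": 30,"y": -34,"z": 0,"twist": 0.14},{"x": 62,"y": -70,"z": 0,"twist": 0.27},{"x": 94,"y": -107,"z": 0,"twist": 0.405},{"x": 126,"y": -143,"z": 0,"twist": 0.405},{"x": 158,"y": -180,"z": 0,"twist": 0.405}], claw=-1)

```text
time: 0.8
tool_pos: [320.7, -376.8, 209.7]
tool_rot: [0.0, 1.0, -0.014, 0.0]
ft_force: [0.6, 0.9, 0.3]
gripper_width: 12.5
finger_force: 0.0
```

Emit:
jog_arm(rows=[{"x": 15,"y": -46,"z": 0,"twist": 0},{"x": 30,"y": -92,"z": 0,"twist": 0},{"x": 45,"y": -138,"z": 0,"twist": 0},{"x": 60,"y": -184,"z": 0,"twist": 0},{"x": 75,"y": -230,"z": 0,"twist": 0}])

```text
time: 1.3
tool_pos: [401.9, -148.9, 209.9]
tool_rot: [0.0, 1.0, -0.014, 0.0]
ft_force: [-0.2, -1.0, 0.1]
gripper_width: -0.1
finger_force: 0.0
```

Emit:
jog_arm(rows=[{"x": 15,"y": -46,"z": 0,"twist": 0},{"x": 30,"y": -92,"z": 0,"twist": 0},{"x": 45,"y": -138,"z": 0,"twist": 0},{"x": 60,"y": -184,"z": 0,"twist": 0},{"x": 75,"y": -230,"z": 0,"twist": 0}])

```text
time: 1.8
tool_pos: [483.1, 79.0, 209.8]
tool_rot: [0.0, 1.0, -0.014, 0.0]
ft_force: [1.6, -0.3, 0.7]
gripper_width: 0.2
finger_force: 0.0
```

```bash
python3 - <<'E'
from h import *
s=arm.read_state();f=grab_frame("wrist");cv2.imwrite("pics/w1.png",f['color'])
print(s['tool_pos'],s['tool_rot'])
for n,c in(("R",((0,100,100),(6,255,255))),("Y",((22,60,120),(38,255,255))),("G",((50,80,60),(85,255,255)))):
  for b in blobs(f['color'],*c,15): print(n,b,cast(f,b[1],72,s).round(1))
E
```

```text
[483.13979441  79.01855272 209.84579038] [ 5.47373667e-05  9.99905705e-01 -1.37282417e-02  3.37167339e-04]
R ([93, 85, 34, 26, 699], [109.36, 98.03]) [568.9 226.7  72. ]
R ([269, 197, 9, 18, 96], [272.65, 206.84]) [445.8  59.9  72. ]
Y ([0, 0, 13, 16, 56], [4.84, 4.8]) [654.6 310.6  72. ]
Y ([136, 127, 242, 8, 1456], [257.09, 129.6]) [533.2  75.7  72. ]
G ([364, 172, 23, 22, 370], [374.89, 182.51]) [471.7 -54.8  72. ]
```

View pics/w1.png

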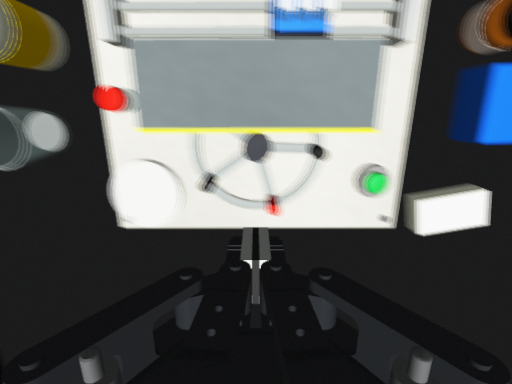

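Emit:
jog_arm(rows=[{"x": 10,"y": -35,"z": 0,"twist": 0},{"x": 21,"y": -60,"z": 0,"twist": 0},{"x": 21,"y": -60,"z": 0,"twist": 0},{"x": 21,"y": -60,"z": 0,"twist": 0}])

```text
time: 2.25
tool_pos: [505.1, 136.5, 209.3]
tool_rot: [0.0, 1.0, -0.013, -0.0]
ft_force: [-0.2, 0.0, -0.7]
gripper_width: -0.0
finger_force: 0.0
```

```bash
python3 - <<'E'
from h import *
s=arm.read_state();f=grab_frame("wrist");cv2.imwrite("pics/w2.png",f['color']);im=f['color']
print(s['tool_pos'])
for n,c,z in(("R",((0,100,100),(6,255,255)),72),("Y",((22,60,120),(38,255,255)),88),("G",((50,80,60),(85,255,255)),35)):
  for b in blobs(im,*c,15): print(n,b,cast(f,b[1],z,s).round(1))
m=cv2.inRange(cv2.cvtColor(im,cv2.COLOR_BGR2HSV),(22,60,120),(38,255,255));m[:110]=0
v,u=np.nonzero(m);k=np.polyfit(u,v,1);a,b=[cast(f,(x,np.polyval(k,x)),88,s) for x in(u.min()-.5,u.max()+.5)]
print(a,b,(a+b)/2,np.arctan2(-(a-b)[0],(a-b)[1]))
E
```

```text
[505.0719872  136.46870124 209.34630091]
R ([362, 0, 5, 12, 49], [363.9, 5.22]) [667.1  30.   72. ]
R ([160, 107, 25, 25, 491], [172.16, 119.29]) [567.8 221.8  72. ]
R ([316, 211, 18, 22, 193], [325.3, 223.11]) [446.   55.9  72. ]
Y ([53, 13, 35, 72, 235], [76.17, 50.73]) [632.1 299.5  88. ]
Y ([203, 150, 235, 6, 1173], [319.58, 152.0]) [532.1  69.7  88. ]
G ([411, 189, 25, 21, 412], [422.8, 199.11]) [459.9 -76.7  35. ]
[535.07873849 189.69800023  88.        ] [529.06431594 -51.31465437  88.        ] [532.07152721  69.19167293  88.        ] -0.024949621624737007
```

Emit:
jog_arm(rows=[{"x": 0,"y": -2,"z": 48,"twist": 0},{"x": 0,"y": -3,"z": 94,"twist": 0},{"x": 0,"y": -3,"z": 130,"twist": 0},{"x": 0,"y": -3,"z": 155,"twist": 0},{"x": 0,"y": -3,"z": 164,"twist": 0}])

```text
time: 2.8
tool_pos: [503.4, 137.3, 43.3]
tool_rot: [0.001, 1.0, -0.014, -0.002]
ft_force: [0.1, -0.9, 0.3]
gripper_width: 0.2
finger_force: 0.0
```

Emit:
jog_arm(rows=[{"x": -21.7,"y": 5,"z": 0,"twist": 0},{"x": -40,"y": 17,"z": 0,"twist": 0},{"x": -53.8,"y": 34,"z": 0,"twist": 0},{"x": -61.7,"y": 54.4,"z": 0,"twist": 0},{"x": -62.8,"y": 76.3,"z": 0,"twist": 0}])

```text
time: 3.3
tool_pos: [445.3, 68.7, 50.0]
tool_rot: [-0.003, 1.0, -0.012, 0.006]
ft_force: [-0.1, 8.4, 27.8]
gripper_width: -0.5
finger_force: 14.1
```

```bash
python3 - <<'E'
from h import *
s=arm.read_state();print(s['tool_pos'],s['ft_force'])
f=grab_frame("scene")['color'];w=grab_frame("wrist")['color']
a=cv2.resize(f[130:310,170:390],None,fx=2,fy=2,interpolation=cv2.INTER_CUBIC);b=cv2.resize(w,(480,360))[:,120:480]
cv2.imwrite("pics/c3.png",np.hstack([a,b]))
print(arm.read_state()['ft_force'],arm.read_state()['tool_pos'])
E
```

```text
[445.33656992  68.69313899  50.01382241] [-0.11408352  8.4092019  27.81110708]
[-1.98273822 -3.09842234 33.41127896] [445.61405602  63.8598289   49.94921256]
```

View pics/c3.png

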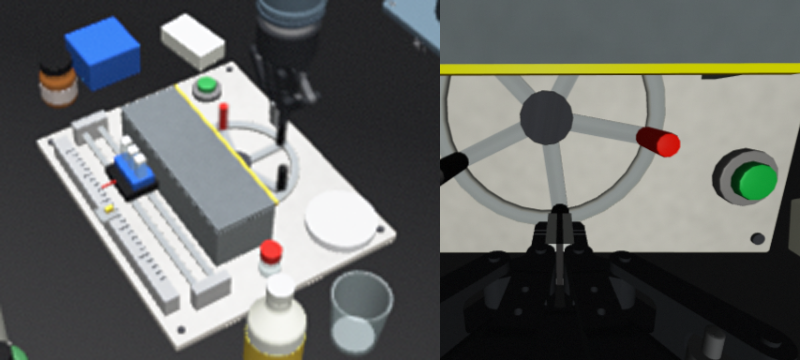

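```bash
python3 - <<'E'
from h import *
s=arm.read_state();f=grab_frame("wrist");im=f['color'];print(s['tool_pos'],s['ft_force'],s['joint_efforts'])
O=np.array([510.5,69.5]);y=-.0255;ex=np.array([np.cos(y),np.sin(y)]);ey=np.array([-ex[1],ex[0]])
for b in blobs(im,(0,100,100),(6,255,255),15):
    p=cast(f,b[1],68,s)[:2]-O;print('red',b,np.hypot(*p),np.degrees(np.arctan2(p@ey,p@ex))%360)
for a in (112,116,184,188,192,196,256,260,264): 
    print(a,[proj(f,[*(O+70*(np.cos(np.radians(a))*ex+np.sin(np.radians(a))*ey)),z],s).round(0).tolist() for z in(72,33)])
print('tcp',proj(f,s['tool_pos'],s))
cv2.imwrite("pics/c4.png",cv2.resize(im[190:310,170:350],None,fx=4,fy=4))
E
```

```text
[445.61405602  63.8598289   49.94921256] [-1.98273822 -3.09842234 33.41127896] [ -0.27396994 -29.28277373  -2.17963859  -8.54403019  -0.47612965
  -1.28864944   0.28139792]
red ([359, 141, 26, 26, 521], [371.23, 153.9]) 70.69315887272755 256.9372221187946
112 [[118.0, 175.0], [146.0, 162.0]]
116 [[123.0, 183.0], [149.0, 169.0]]
184 [[251.0, 250.0], [252.0, 223.0]]
188 [[259.0, 249.0], [259.0, 222.0]]
192 [[268.0, 248.0], [266.0, 221.0]]
196 [[276.0, 246.0], [272.0, 220.0]]
256 [[372.0, 157.0], [348.0, 147.0]]
260 [[375.0, 148.0], [350.0, 140.0]]
264 [[378.0, 138.0], [352.0, 132.0]]
tcp [255.1773932  226.00008965]
```

View pics/c4.png

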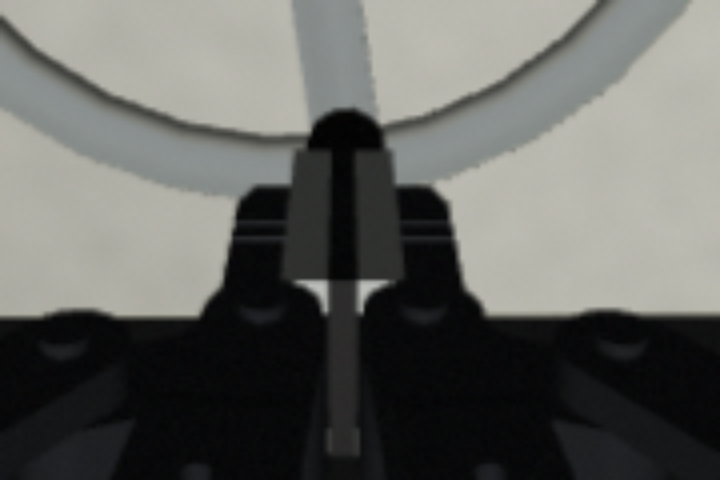

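Emit:
jog_arm(rows=[{"x": 0,"y": 0,"z": -20,"twist": 0},{"x": 0,"y": 0,"z": -50,"twist": 0},{"x": 0,"y": 0,"z": -60,"twist": 0}])

```text
time: 3.75
tool_pos: [442.6, 64.5, 108.8]
tool_rot: [-0.0, 1.0, -0.014, 0.003]
ft_force: [0.2, 0.3, 0.6]
gripper_width: -0.4
finger_force: 0.0
```

Emit:
jog_arm(rows=[{"x": 0,"y": 0,"z": 0,"twist": 0},{"x": 0,"y": 0,"z": 0,"twist": 0},{"x": 0,"y": 0,"z": 0,"twist": 0},{"x": 0,"y": 0,"z": 0,"twist": 0}], claw=-0.39, grip_force=60)

```text
time: 4.15
tool_pos: [439.7, 64.9, 104.7]
tool_rot: [0.0, 1.0, -0.014, -0.001]
ft_force: [0.5, 0.6, 0.3]
gripper_width: 26.3
finger_force: 0.0
```

```bash
cat > m2.py <<'E'
from h import *
O=np.array([510.5,69.5]);yw=-.0255;ex=np.array([np.cos(yw),np.sin(yw)]);ey=np.array([-ex[1],ex[0]])
def sh(p): d=np.array(p[:2])-O;return np.array([d@ex,d@ey])
def pegs():
    s=arm.read_state();f=grab_frame("wrist");im=f['color']
    print('tcp',s['tool_pos'].round(1) if hasattr(s['tool_pos'],'round') else s['tool_pos'],'sh',sh(s['tool_pos']).round(1))
    for b in blobs(im,(0,100,90),(6,255,255),60):
        p=sh(cast(f,b[1],68,s));r=np.hypot(*p)
        if 55<r<85: print('red',b,r.round(1),(np.degrees(np.arctan2(p[1],p[0]))%360).round(1))
    return s,f
if __name__=="__main__":
    s,f=pegs();cv2.imwrite("pics/p%d.png"%(s['time']*100),f['color'])
E
python3 m2.py
```

```text
tcp [439.7  64.9 104.7] sh [-70.6  -6.4]
red ([333, 123, 20, 21, 313], [342.33, 133.52]) 70.0 257.0
```

Emit:
jog_arm(rows=[{"x": 1,"y": 0,"z": 20,"twist": 0},{"x": 1,"y": 0,"z": 40,"twist": 0},{"x": 1,"y": 0,"z": 55,"twist": 0},{"x": 1,"y": 0,"z": 61,"twist": 0},{"x": 1,"y": 0,"z": 61,"twist": 0}])

```text
time: 4.7
tool_pos: [440.7, 65.0, 43.7]
tool_rot: [0.0, 1.0, -0.013, -0.001]
ft_force: [-0.0, -0.2, -0.4]
gripper_width: 25.9
finger_force: 0.0
```

Emit:
jog_arm(rows=[{"x": 1.8,"y": 10.8,"z": 0,"twist": 0},{"x": 5.3,"y": 21.3,"z": 0,"twist": 0},{"x": 10.3,"y": 31,"z": 0,"twist": 0},{"x": 14.5,"y": 37,"z": 0,"twist": 0},{"x": 17.7,"y": 40.7,"z": 0,"twist": 0}])

```text
time: 5.2
tool_pos: [457.6, 23.4, 44.9]
tool_rot: [-0.0, 1.0, -0.014, -0.0]
ft_force: [-3.4, 4.3, -0.6]
gripper_width: 26.1
finger_force: 2.2
```

```bash
python3 m2.py; python3 m2.py; python3 -c "
from h import *
print(arm.read_state()['ft_force'],arm.read_state()['gripper_width'])"
```

```text
tcp [457.6  23.4  44.9] sh [-51.7 -47.4]
red ([278, 112, 28, 12, 262], [291.56, 116.64]) 67.4 284.3
tcp [458.4  22.9  45. ] sh [-50.9 -47.9]
red ([276, 114, 26, 10, 196], [288.75, 117.7]) 66.7 284.7
[-0.78169029 -0.35659251 -0.64872642] 25.75023936335521
```

Emit:
jog_arm(rows=[{"x": 0,"y": 0,"z": -42,"twist": 0},{"x": -2,"y": -48,"z": -42,"twist": 0},{"x": -5,"y": -88,"z": -42,"twist": 0},{"x": -5,"y": -88,"z": -32,"twist": 0},{"x": -5,"y": -88,"z": 0,"twist": 0}])

```text
time: 5.8
tool_pos: [458.9, 113.4, 46.7]
tool_rot: [-0.001, 1.0, -0.013, 0.004]
ft_force: [0.9, -1.2, -0.5]
gripper_width: 26.0
finger_force: 0.0
```

Emit:
jog_arm(rows=[{"x": -8.6,"y": 16.8,"z": 0,"twist": 0},{"x": -12.8,"y": 35.3,"z": 0,"twist": 0},{"x": -11.8,"y": 54.3,"z": 0,"twist": 0},{"x": -5.7,"y": 72.3,"z": 0,"twist": 0},{"x": 5,"y": 88,"z": 0,"twist": 0}])

```text
time: 6.3
tool_pos: [456.0, 24.0, 44.2]
tool_rot: [-0.0, 1.0, -0.013, -0.002]
ft_force: [-3.4, 7.7, -1.1]
gripper_width: 26.0
finger_force: 3.4
```

Emit:
jog_arm(rows=[{"x": 0,"y": 0,"z": -42,"twist": 0},{"x": -2,"y": -48,"z": -42,"twist": 0},{"x": -5,"y": -88,"z": -42,"twist": 0},{"x": -5,"y": -88,"z": -32,"twist": 0},{"x": -5,"y": -88,"z": -32,"twist": 0}])

```text
time: 6.8
tool_pos: [455.1, 111.7, 76.0]
tool_rot: [0.0, 1.0, -0.013, -0.0]
ft_force: [-0.6, -0.1, -0.7]
gripper_width: 25.8
finger_force: 0.0
```

```bash
python3 - <<'E'
from m2 import *
s,f=pegs();cv2.imwrite("pics/p5.png",f['color'])
E
```

```text
tcp [455.1 111.7  76. ] sh [-56.4  40.8]
```

View pics/p5.png

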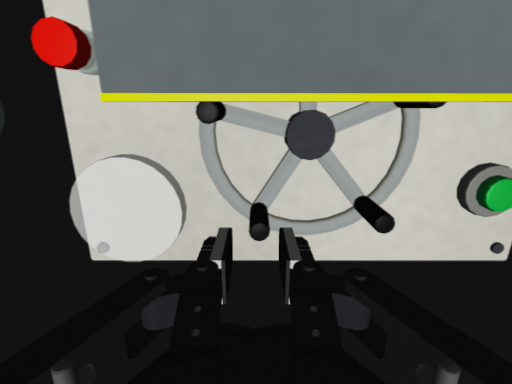

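Emit:
jog_arm(rows=[{"x": 0,"y": 0,"z": 32,"twist": 0},{"x": -10,"y": 21.3,"z": 32,"twist": 0},{"x": -12.9,"y": 44.9,"z": 32,"twist": 0},{"x": -7.7,"y": 68,"z": 32,"twist": 0},{"x": 5,"y": 88,"z": 32,"twist": 0}])

```text
time: 7.35
tool_pos: [454.8, 23.1, 44.0]
tool_rot: [-0.0, 1.0, -0.013, -0.002]
ft_force: [-2.7, 8.3, -2.5]
gripper_width: 26.2
finger_force: 4.0
```

Emit:
jog_arm(rows=[{"x": 0,"y": 0,"z": -42,"twist": 0},{"x": -2,"y": -48,"z": -42,"twist": 0},{"x": -5,"y": -88,"z": -42,"twist": 0},{"x": -5,"y": -88,"z": -32,"twist": 0},{"x": -5,"y": -88,"z": -32,"twist": 0}])

```text
time: 7.85
tool_pos: [454.8, 110.8, 75.9]
tool_rot: [0.001, 1.0, -0.013, -0.001]
ft_force: [-0.0, -0.4, 0.6]
gripper_width: 26.4
finger_force: 0.0
```

Emit:
jog_arm(rows=[{"x": 0,"y": 0,"z": 32,"twist": 0},{"x": -10,"y": 21.3,"z": 32,"twist": 0},{"x": -12.9,"y": 44.9,"z": 32,"twist": 0},{"x": -7.7,"y": 68,"z": 32,"twist": 0},{"x": 5,"y": 88,"z": 32,"twist": 0}])

```text
time: 8.35
tool_pos: [454.5, 22.4, 43.8]
tool_rot: [-0.0, 1.0, -0.014, -0.003]
ft_force: [-4.1, 7.8, -2.2]
gripper_width: 25.9
finger_force: 3.7
```

Emit:
jog_arm(rows=[{"x": 0,"y": 0,"z": -42,"twist": 0},{"x": -2,"y": -48,"z": -42,"twist": 0},{"x": -5,"y": -88,"z": -42,"twist": 0},{"x": -5,"y": -88,"z": -32,"twist": 0},{"x": -5,"y": -88,"z": -32,"twist": 0}])

```text
time: 8.85
tool_pos: [454.6, 110.2, 75.8]
tool_rot: [0.001, 1.0, -0.014, -0.001]
ft_force: [0.6, -1.1, -0.3]
gripper_width: 26.1
finger_force: 0.0
```

```bash
python3 - <<'E'
from m2 import *
s,f=pegs();g=grab_frame("top");im=g['color'];sub=im[140:165,225:275]
H=cv2.cvtColor(sub,cv2.COLOR_BGR2HSV)
for n,lo,hi in(("R",(0,60,100),(6,255,255)),("Y",(24,45,120),(38,255,255))):
  for b in blobs(sub,lo,hi,2): print(n,b,sh(cast(g,(b[1][0]+225,b[1][1]+140),51)).round(1))
print([ (round(a),proj(f,[*(O+70*(np.cos(np.radians(a))*ex+np.sin(np.radians(a))*ey)),72],s).round(0).tolist()) for a in(144,216)])
cv2.imwrite("pics/p6.png",np.hstack([f['color'][60:260],np.zeros((200,8,3),np.uint8),cv2.resize(sub,(272,200))]))
E
```

```text
tcp [454.6 110.2  75.8] sh [-56.9  39.2]
red ([251, 221, 21, 22, 308], [260.49, 232.8]) 74.4 151.4
R ([18, 13, 1, 7, 7], [18.0, 16.0]) [169.  -12.9]
Y ([13, 8, 2, 4, 8], [13.5, 9.5]) [1.876e+02 1.000e-01]
[(144, [252.0, 223.0]), (216, [378.0, 223.0])]
```

View pics/p6.png

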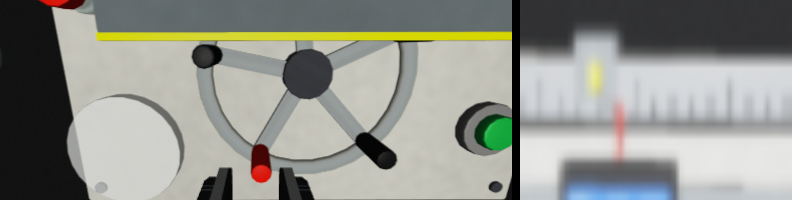

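Emit:
jog_arm(rows=[{"x": 0,"y": 0,"z": 32,"twist": 0},{"x": -10,"y": 21.3,"z": 32,"twist": 0},{"x": -12.9,"y": 44.9,"z": 32,"twist": 0},{"x": -7.7,"y": 68,"z": 32,"twist": 0},{"x": 5,"y": 88,"z": 32,"twist": 0}])

```text
time: 9.45
tool_pos: [454.7, 22.9, 44.0]
tool_rot: [-0.0, 1.0, -0.014, -0.003]
ft_force: [-4.2, 8.0, -2.1]
gripper_width: 26.1
finger_force: 3.9
```

Emit:
jog_arm(rows=[{"x": 0,"y": 0,"z": -42,"twist": 0},{"x": 0,"y": -20,"z": -85,"twist": 0},{"x": 45,"y": -40,"z": -85,"twist": 0},{"x": 93,"y": -46,"z": -85,"twist": 0},{"x": 142,"y": -46,"z": -85,"twist": 0}])

```text
time: 9.95
tool_pos: [603.0, 64.8, 130.8]
tool_rot: [0.0, 1.0, -0.014, 0.001]
ft_force: [0.8, 1.1, 0.2]
gripper_width: 26.3
finger_force: 0.0
```

Emit:
jog_arm(rows=[{"x": 40,"y": 0,"z": 0,"twist": 0},{"x": 50,"y": 0,"z": 0,"twist": 0},{"x": 50,"y": 0,"z": 0,"twist": 0},{"x": 50,"y": 0,"z": 0,"twist": 0}])

```text
time: 10.35
tool_pos: [649.7, 63.4, 129.2]
tool_rot: [0.0, 1.0, -0.014, -0.001]
ft_force: [-0.5, -0.0, -0.6]
gripper_width: 26.1
finger_force: 0.0
```

```bash
cat > ptr.py <<'E'
from m2 import *
s=arm.read_state();f=grab_frame("wrist");im=f['color'];print(s['tool_pos'],sh(s['tool_pos']))
for n,lo,hi in(("R",(0,90,90),(6,255,255)),("Y",(22,90,100),(38,255,255))):
  for b in blobs(im,lo,hi,8):
    p=sh(cast(f,b[1],51,s))
    if 140<p[0]<215: print(n,b,p.round(2))
u,v=proj(f,[*(O+185*ex),51],s).astype(int);print(u,v)
cv2.imwrite("pics/t%d.png"%(s['time']*100),cv2.resize(im[max(v-50,0):v+50,max(u-70,0):u+70],None,fx=5,fy=5))
E
python3 ptr.py; ls pics
```

```text
[649.68072898  63.42140983 129.16510832] [139.29046755  -2.52789001]
R ([254, 149, 4, 23, 72], [255.92, 160.38]) [167.15  -3.29]
Y ([246, 132, 8, 13, 95], [249.24, 138.22]) [186.39   2.44]
252 139
c3.png
c4.png
p415.png
p5.png
p520.png
p525.png
p6.png
scene0.png
t1035.png
top0.png
w1.png
w2.png
```

View pics/t1035.png

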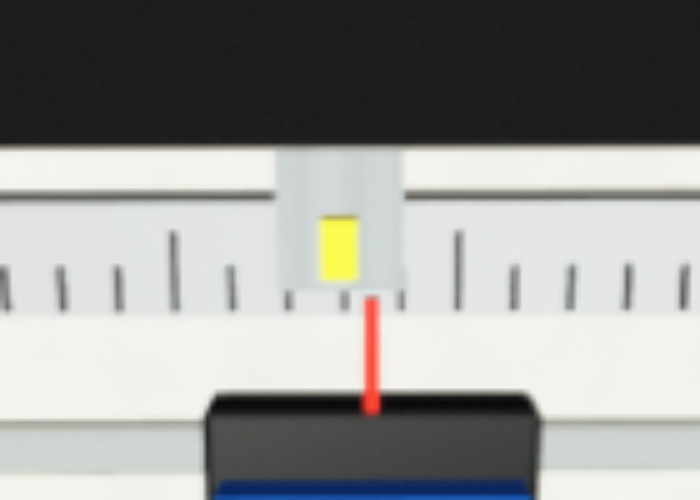

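Tab column is about x=249.7 and pointer x=256.2 in the full frame: about 5.6 mm (56°) still to go.

Emit:
jog_arm(rows=[{"x": -48,"y": -10,"z": 0,"twist": 0},{"x": -96,"y": -20,"z": 0,"twist": 0},{"x": -144,"y": -30,"z": 0,"twist": 0},{"x": -190,"y": -38,"z": 10,"twist": 0},{"x": -198,"y": -40.6,"z": 30,"twist": 0}])

```text
time: 10.9
tool_pos: [448.2, 110.6, 100.2]
tool_rot: [0.001, 1.0, -0.012, -0.001]
ft_force: [1.0, 0.3, -0.3]
gripper_width: 26.1
finger_force: 0.0
```

Emit:
jog_arm(rows=[{"x": 0,"y": 0,"z": 23,"twist": 0},{"x": 0,"y": 0,"z": 23,"twist": 0},{"x": 0,"y": 0,"z": 23,"twist": 0}])

```text
time: 11.2
tool_pos: [453.8, 110.2, 77.1]
tool_rot: [0.0, 1.0, -0.014, -0.0]
ft_force: [0.5, -0.8, 1.1]
gripper_width: 26.5
finger_force: 0.0
```

```bash
cat > pg.py <<'E'
from m2 import *
s,f=pegs();im=f['color'];H=cv2.cvtColor(im,cv2.COLOR_BGR2HSV)
for b in blobs(im,(0,0,0),(179,255,60),60):
    st,ce=b;p=sh(cast(f,ce,60,s));r=np.hypot(*p)
    if 50<r<90: print('blk',b,r.round(1),(np.degrees(np.arctan2(p[1],p[0]))%360).round(1))
cv2.imwrite("pics/pg%d.png"%(s['time']*100),im)
E
python3 pg.py
```

```text
tcp [453.8 110.2  77.1] sh [-57.7  39.3]
red ([374, 209, 21, 19, 313], [384.3, 218.05]) 73.2 220.1
blk ([392, 99, 41, 4, 74], [409.11, 99.54]) 59.4 289.3
blk ([192, 102, 30, 23, 551], [206.24, 112.61]) 70.9 80.4
blk ([250, 202, 20, 38, 617], [259.01, 220.77]) 71.4 149.2
```

Emit:
jog_arm(rows=[{"x": 0,"y": 0,"z": 33,"twist": 0},{"x": -9.9,"y": 21.2,"z": 33,"twist": 0},{"x": -12.3,"y": 39.3,"z": 33,"twist": 0},{"x": -10.8,"y": 53.9,"z": 33,"twist": 0},{"x": -7.7,"y": 64.4,"z": 33,"twist": 0}])

```text
time: 11.75
tool_pos: [443.8, 47.2, 44.1]
tool_rot: [-0.001, 1.0, -0.013, -0.001]
ft_force: [-2.7, 5.7, -2.0]
gripper_width: 26.1
finger_force: 2.8
```

Emit:
jog_arm(rows=[{"x": 0,"y": 0,"z": 0,"twist": 0},{"x": 0,"y": 0,"z": -42,"twist": 0},{"x": 15,"y": -12,"z": -85,"twist": 0},{"x": 64,"y": -20,"z": -85,"twist": 0},{"x": 113,"y": -24,"z": -85,"twist": 0}])

```text
time: 12.25
tool_pos: [561.8, 68.3, 132.2]
tool_rot: [-0.0, 1.0, -0.013, 0.003]
ft_force: [0.3, 1.3, 1.1]
gripper_width: 26.1
finger_force: 0.0
```

Emit:
jog_arm(rows=[{"x": 45,"y": 0,"z": 0,"twist": 0},{"x": 92,"y": 0,"z": 0,"twist": 0},{"x": 92,"y": 0,"z": 0,"twist": 0},{"x": 92,"y": 0,"z": 0,"twist": 0}])

```text
time: 12.65
tool_pos: [651.3, 65.1, 128.9]
tool_rot: [-0.0, 1.0, -0.014, 0.0]
ft_force: [-0.9, 0.0, -0.9]
gripper_width: 25.9
finger_force: 0.0
```

```bash
cat >> ptr.py <<'E'
# sub-pixel: saturation-weighted columns of the tab rows and the pointer rows
hsv=cv2.cvtColor(im,cv2.COLOR_BGR2HSV).astype(float)
def cen(lo,hi,b,pad=4):
    x,y,w,h,_=b;S=hsv[y+2:y+h-2,x-pad:x+w+pad];W=np.where((S[...,0]>=lo)&(S[...,0]<=hi),S[...,1],0);W[W<45]=0
    return (W*(np.arange(S.shape[1])+x-pad)).sum()/W.sum(), y+(h-1)/2
for lo,hi,c0,c1 in((0,8,(0,90,90),(6,255,255)),(22,38,(22,90,100),(38,255,255))):
    for b in blobs(im,c0,c1,30):
        p=sh(cast(f,b[1],51,s))
        if 140<p[0]<215: c=cen(lo,hi,b[0]);print('sub',c,sh(cast(f,c,51,s)).round(2))
E
python3 ptr.py
```

```text
[651.31149899  65.09116337 128.91177264] [140.87813328  -0.81709919]
R ([251, 151, 4, 24, 60], [252.55, 163.95]) [165.8   1.5]
Y ([248, 135, 8, 12, 87], [251.86, 140.38]) [186.37   2.01]
254 141
sub (np.float64(252.51984926824994), 162.5) [167.1    1.52]
sub (np.float64(251.53757342515698), 140.5) [186.27   2.29]
```

```bash
cat > prof.py <<'E'
from m2 import *
s=arm.read_state();f=grab_frame("wrist");im=f['color'].astype(float)
yl=[b for b in blobs(f['color'],(22,90,100),(38,255,255),30) if 140<sh(cast(f,b[1],51,s))[0]<215][0];rd=[b for b in blobs(f['color'],(0,90,90),(6,255,255),30) if 140<sh(cast(f,b[1],51,s))[0]<215][0]
def prof(w,y0,y1,c):
    a=w[y0:y1,c-12:c+13];a=a.mean(0);bg=np.median(np.r_[a[:4],a[-4:]]);a=np.clip(a-bg-0.08*(a.max()-bg),0,None);return (a*np.arange(c-12,c+13)).sum()/a.sum(),a.round(0).astype(int).tolist()
x,y,w,h,_=yl[0];cy,a=prof(im[...,2]-im[...,0],y+2,y+h-2,int(yl[1][0]));print('tab',cy,a)
x,y2,w,h2,_=rd[0];t0=y2+1
out=[]
for y0 in range(t0,y2+h2-8,4):
    c,a=prof(im[...,2]-im[...,1],y0,y0+4,int(rd[1][0]));out.append((c,y0+1.5));print('ptr',y0,round(c,2),a)
T=sh(cast(f,(cy,y+h/2),51,s))
for o in out: P=sh(cast(f,o,51,s));print('P',P.round(2),'remain mm',(T-P)[1].round(2))
print(T.round(2))
E
python3 prof.py
```

```text
tab 251.66471650698918 [0, 0, 0, 0, 0, 0, 0, 0, 0, 53, 162, 162, 162, 162, 163, 163, 105, 0, 0, 0, 0, 0, 0, 0, 0]
ptr 150 252.69 [0, 0, 0, 0, 0, 0, 0, 0, 0, 0, 0, 16, 162, 153, 69, 0, 0, 0, 0, 0, 0, 0, 0, 0, 0]
ptr 154 252.73 [0, 0, 0, 0, 0, 0, 0, 0, 0, 0, 0, 4, 161, 156, 67, 0, 0, 0, 0, 0, 0, 0, 0, 0, 0]
ptr 158 252.76 [0, 0, 0, 0, 0, 0, 0, 0, 0, 0, 0, 5, 162, 162, 76, 0, 0, 0, 0, 0, 0, 0, 0, 0, 0]
ptr 162 252.77 [0, 0, 0, 0, 0, 0, 0, 0, 0, 0, 0, 5, 163, 163, 79, 0, 0, 0, 0, 0, 0, 0, 0, 0, 0]
P [175.61   1.39] remain mm 0.85
P [172.11   1.36] remain mm 0.88
P [168.59   1.35] remain mm 0.9
P [165.03   1.35] remain mm 0.89
[185.94   2.24]
```

Emit:
jog_arm(rows=[{"x": -48,"y": 4,"z": 0,"twist": 0},{"x": -96,"y": 10,"z": 0,"twist": 0},{"x": -144,"y": 15,"z": 0,"twist": 0},{"x": -190,"y": 19,"z": 10,"twist": 0},{"x": -207.8,"y": 19.7,"z": 40,"twist": 0}])

```text
time: 13.25
tool_pos: [438.6, 49.8, 90.2]
tool_rot: [0.001, 1.0, -0.013, 0.001]
ft_force: [1.4, -0.6, -1.2]
gripper_width: 26.0
finger_force: 0.0
```

Emit:
jog_arm(rows=[{"x": 0,"y": 0,"z": 5,"twist": 0},{"x": 0,"y": 0,"z": 10,"twist": 0},{"x": 0,"y": 0,"z": 45,"twist": 0},{"x": 0,"y": 0,"z": 45,"twist": 0}])

```text
time: 13.65
tool_pos: [442.0, 50.8, 41.9]
tool_rot: [0.0, 1.0, -0.014, -0.002]
ft_force: [-1.2, -0.9, -0.1]
gripper_width: 26.3
finger_force: 0.0
```

Emit:
jog_arm(rows=[{"x": 2,"y": 5,"z": 0,"twist": 0},{"x": 4,"y": 9,"z": 0,"twist": 0},{"x": 5.5,"y": 11.5,"z": 0,"twist": 0},{"x": 6.8,"y": 13.5,"z": 0,"twist": 0},{"x": 6.8,"y": 13.5,"z": 0,"twist": 0}])

```text
time: 14.15
tool_pos: [449.3, 37.2, 44.3]
tool_rot: [-0.0, 1.0, -0.014, 0.001]
ft_force: [-1.3, 3.6, -0.2]
gripper_width: 25.9
finger_force: 1.4
```

Emit:
jog_arm(rows=[{"x": -1,"y": -3,"z": 0,"twist": 0},{"x": -1,"y": -3,"z": -42,"twist": 0},{"x": 15,"y": -3,"z": -87,"twist": 0},{"x": 64,"y": -17,"z": -87,"twist": 0},{"x": 113,"y": -33,"z": -87,"twist": 0}])

```text
time: 14.65
tool_pos: [563.4, 64.8, 133.5]
tool_rot: [0.001, 1.0, -0.015, 0.003]
ft_force: [0.4, -0.4, -0.9]
gripper_width: 26.0
finger_force: 0.0
```

Emit:
jog_arm(rows=[{"x": 45,"y": 0,"z": 0,"twist": 0},{"x": 90,"y": 0,"z": 0,"twist": 0},{"x": 90,"y": 0,"z": 0,"twist": 0},{"x": 90,"y": 0,"z": 0,"twist": 0}])

```text
time: 15.05
tool_pos: [650.7, 63.3, 130.2]
tool_rot: [0.0, 1.0, -0.014, -0.0]
ft_force: [0.5, 0.4, 0.8]
gripper_width: 26.1
finger_force: 0.0
```

```bash
python3 prof.py
```

```text
tab 249.26529276637987 [0, 0, 0, 0, 0, 0, 0, 0, 16, 106, 162, 161, 162, 163, 163, 143, 63, 0, 0, 0, 0, 0, 0, 0, 0]
ptr 151 249.52 [0, 0, 0, 0, 0, 0, 0, 0, 0, 0, 0, 45, 162, 146, 57, 0, 0, 0, 0, 0, 0, 0, 0, 0, 0]
ptr 155 249.57 [0, 0, 0, 0, 0, 0, 0, 0, 0, 0, 0, 29, 161, 144, 53, 0, 0, 0, 0, 0, 0, 0, 0, 0, 0]
ptr 159 249.6 [0, 0, 0, 0, 0, 0, 0, 0, 0, 0, 0, 24, 162, 146, 56, 0, 0, 0, 0, 0, 0, 0, 0, 0, 0]
ptr 163 249.64 [0, 0, 0, 0, 0, 0, 0, 0, 0, 0, 0, 20, 163, 151, 60, 0, 0, 0, 0, 0, 0, 0, 0, 0, 0]
P [175.1    2.17] remain mm 0.15
P [171.57   2.16] remain mm 0.16
P [168.02   2.16] remain mm 0.16
P [164.43   2.15] remain mm 0.17
[185.93   2.32]
```

Emit:
jog_arm(rows=[{"x": -37,"y": 29.5,"z": 0,"twist": 0},{"x": -74,"y": 59,"z": 0,"twist": 0},{"x": -111,"y": 88.5,"z": 0,"twist": 0},{"x": -148,"y": 118,"z": 0,"twist": 0},{"x": -185,"y": 147.5,"z": 0,"twist": 0}], claw=-1)

```text
time: 15.6
tool_pos: [458.2, -79.6, 130.8]
tool_rot: [0.001, 1.0, -0.013, -0.0]
ft_force: [0.1, -1.0, 1.0]
gripper_width: -0.2
finger_force: 0.0
```

Emit:
jog_arm(rows=[{"x": 0,"y": 0,"z": 30,"twist": 0},{"x": 0,"y": 0,"z": 60,"twist": 0},{"x": 0,"y": 0,"z": 75,"twist": 0},{"x": 0,"y": 0,"z": 75,"twist": 0},{"x": 0,"y": 0,"z": 75,"twist": 0}])

```text
time: 16.1
tool_pos: [460.7, -78.4, 56.2]
tool_rot: [0.0, 1.0, -0.013, -0.0]
ft_force: [0.2, 0.3, 0.6]
gripper_width: -0.3
finger_force: 0.0
```

```bash
python3 - <<'E'
from m2 import *
s=arm.read_state();f=grab_frame("wrist");print(s['tool_pos'],sh(s['tool_pos']),s['ft_force'])
print(blobs(f['color'],(50,80,60),(85,255,255),30),[proj(f,[461.7,-79.3,z],s) for z in(30,36)])
im=f['color'];cv2.imwrite("pics/b1.png",cv2.resize(im[130:290,150:360],None,fx=3,fy=3))
E
```

```text
[460.71452567 -78.39641914  56.20344886] [ -45.99833873 -149.11772894] [0.23418738 0.33609439 0.61556642]
[([236, 196, 38, 35, 1042], [254.26, 212.98])] [array([256.36455335, 210.06481373]), array([256.40257934, 213.05415085])]
```

View pics/b1.png

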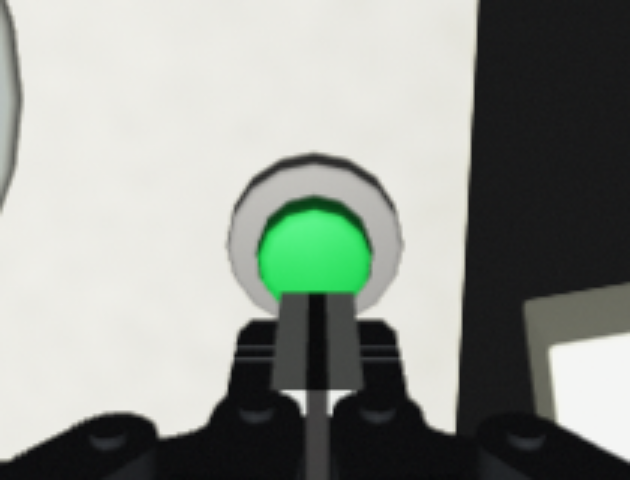

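The closed fingertips are above the green button, which is centred near (315,258) in the crop. Now pressing gently.

Emit:
jog_arm(rows=[{"x": 2,"y": 0,"z": 8,"twist": 0},{"x": 2,"y": 0,"z": 14,"twist": 0},{"x": 2,"y": 0,"z": 18,"twist": 0},{"x": 2,"y": 0,"z": 20,"twist": 0},{"x": 2,"y": 0,"z": 20,"twist": 0}])

```text
time: 16.65
tool_pos: [463.0, -78.5, 35.2]
tool_rot: [-0.0, 1.0, -0.014, -0.0]
ft_force: [-0.6, -0.3, -0.0]
gripper_width: -0.0
finger_force: 0.0
```

Emit:
jog_arm(rows=[{"x": 0,"y": 0,"z": 1.5,"twist": 0},{"x": 0,"y": 0,"z": 3,"twist": 0},{"x": 0,"y": 0,"z": 4,"twist": 0},{"x": 0,"y": 0,"z": 4,"twist": 0}])

```text
time: 17.05
tool_pos: [463.2, -78.6, 31.5]
tool_rot: [-0.0, 1.0, -0.014, -0.0]
ft_force: [-0.4, 0.1, -0.2]
gripper_width: 0.2
finger_force: 0.0
```

Emit:
jog_arm(rows=[{"x": 0,"y": 0,"z": 1,"twist": 0},{"x": 0,"y": 0,"z": 2,"twist": 0},{"x": 0,"y": 0,"z": 3,"twist": 0},{"x": 0,"y": 0,"z": 3,"twist": 0}])

```text
time: 17.45
tool_pos: [463.1, -78.6, 28.4]
tool_rot: [-0.0, 1.0, -0.014, -0.0]
ft_force: [0.1, -0.2, 0.5]
gripper_width: -0.2
finger_force: 0.0
```

Emit:
jog_arm(rows=[{"x": 0,"y": 0,"z": 1,"twist": 0},{"x": 0,"y": 0,"z": 2,"twist": 0},{"x": 0,"y": 0,"z": 3,"twist": 0},{"x": 0,"y": 0,"z": 3,"twist": 0}])

```text
time: 17.85
tool_pos: [463.1, -78.6, 25.4]
tool_rot: [0.0, 1.0, -0.014, -0.0]
ft_force: [0.2, 0.2, -0.9]
gripper_width: 0.0
finger_force: 0.0
```

Emit:
jog_arm(rows=[{"x": 0,"y": 0,"z": 1,"twist": 0},{"x": 0,"y": 0,"z": 2,"twist": 0},{"x": 0,"y": 0,"z": 2,"twist": 0}])

```text
time: 18.15
tool_pos: [463.2, -78.6, 23.5]
tool_rot: [-0.0, 1.0, -0.014, -0.0]
ft_force: [-0.2, 0.7, 1.2]
gripper_width: -0.3
finger_force: 0.0
```

Emit:
jog_arm(rows=[{"x": 0,"y": 0,"z": 1,"twist": 0},{"x": 0,"y": 0,"z": 2,"twist": 0},{"x": 0,"y": 0,"z": 2,"twist": 0}])

```text
time: 18.45
tool_pos: [463.1, -78.6, 21.4]
tool_rot: [-0.0, 1.0, -0.014, -0.0]
ft_force: [0.7, 0.5, -0.3]
gripper_width: 0.0
finger_force: 0.0
```

```bash
python3 - <<'E'
from m2 import *
s=arm.read_state();f=grab_frame("wrist");g=grab_frame("scene");print(blobs(f['color'],(50,80,60),(85,255,255),30),proj(f,s['tool_pos'],s),proj(g,s['tool_pos']))
u,v=proj(g,[461,-79,30]).astype(int)
a=cv2.resize(g['color'][v-30:v+30,u-40:u+40],(400,300),interpolation=cv2.INTER_CUBIC);b=cv2.resize(f['color'][150:270,176:336],(400,300))
cv2.imwrite("pics/b2.png",np.hstack([a,b]));print(u,v,[x for x in blobs(g['color'],(50,80,60),(85,255,255),3) if abs(x[1][0]-u)<30 and abs(x[1][1]-v)<30])
E
```

```text
[([232, 218, 45, 19, 425], [252.91, 226.75])] [255.17320204 225.99029901] [271.37677997 174.64485992]
271 172 [([269, 169, 9, 7, 49], [273.14, 172.33])]
```

View pics/b2.png

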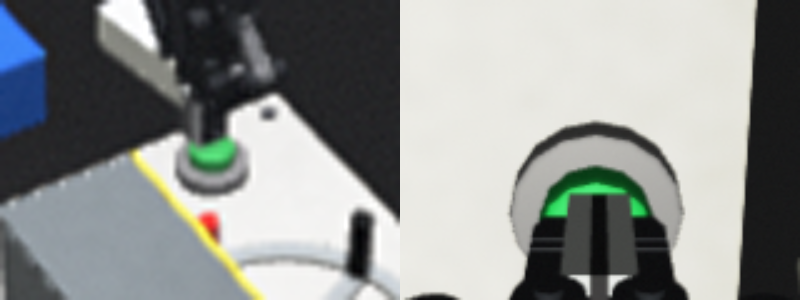

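The scene view shows the fingertips at or over the green button with no contact force. I'll triangulate the button's height from the stored images.

```bash
python3 - <<'E'
from m2 import *
rays=[]
for n,lo in(("scene",120),("top",100)):
    f=grab_frame(n);im=cv2.imread(f"pics/{n}0.png")
    u,v=proj(f,[461,-79,28])
    b=[x for x in blobs(im,(50,lo,60),(85,255,255),8) if abs(x[1][0]-u)<8 and abs(x[1][1]-v)<8];print(n,b)
    R,c=campose(f);d=R@np.linalg.inv(f['intrinsics'])@np.array([*b[0][1],1.]);rays.append((c,d/np.linalg.norm(d)))
A=sum(np.eye(3)-np.outer(d,d) for c,d in rays);bb=sum((np.eye(3)-np.outer(d,d))@c for c,d in rays);p=np.linalg.solve(A,bb);print(p,sh(p),[np.linalg.norm(np.cross(d,p-c)) for c,d in rays])
print(arm.read_state()['ft_force'],arm.read_state()['tool_pos'])
# housing and button from wrist b1-like picture now
f=grab_frame("wrist");s=arm.read_state()
for z in(15,20,25,30,35): print(z,[proj(f,[461.7+14*c,-79.3+14*d,z],s).round(0).tolist() for c,d in((1,0),(0,1),(0,-1))])
E
```

```text
scene [([269, 169, 9, 7, 51], [272.84, 171.94])]
top [([287, 229, 8, 8, 30], [291.6, 232.03])]
[458.98100553 -81.50228025  27.84163765] [ -47.65210441 -152.26678028] [np.float64(2.2098491618120923), np.float64(2.2098491618120315)]
[-0.21742132  0.87487236  0.0801638 ] [463.24038992 -78.60633963  21.58552033]
15 [[256.0, 204.0], [235.0, 225.0], [277.0, 224.0]]
20 [[256.0, 207.0], [235.0, 228.0], [278.0, 227.0]]
25 [[256.0, 210.0], [234.0, 231.0], [279.0, 230.0]]
30 [[256.0, 212.0], [233.0, 234.0], [279.0, 233.0]]
35 [[256.0, 216.0], [233.0, 238.0], [280.0, 237.0]]
```

Emit:
jog_arm(rows=[{"x": -2,"y": 0,"z": 0,"twist": 0},{"x": -2,"y": 0,"z": 1,"twist": 0},{"x": -2,"y": 0,"z": 2,"twist": 0},{"x": -2,"y": 0,"z": 2,"twist": 0}])

```text
time: 19.1
tool_pos: [461.2, -78.5, 19.4]
tool_rot: [-0.0, 1.0, -0.014, -0.0]
ft_force: [0.6, -0.6, 0.1]
gripper_width: -0.1
finger_force: 0.0
```

Emit:
jog_arm(rows=[{"x": 0,"y": 0,"z": 1,"twist": 0},{"x": 0,"y": 0,"z": 2,"twist": 0},{"x": 0,"y": 0,"z": 2,"twist": 0},{"x": 0,"y": 0,"z": 2,"twist": 0}])

```text
time: 19.5
tool_pos: [461.2, -78.5, 17.5]
tool_rot: [-0.0, 1.0, -0.014, -0.0]
ft_force: [0.1, -0.5, 0.6]
gripper_width: 0.0
finger_force: 0.0
```

Emit:
jog_arm(rows=[{"x": 0,"y": 0,"z": 1,"twist": 0},{"x": 0,"y": 0,"z": 2,"twist": 0},{"x": 0,"y": 0,"z": 2,"twist": 0},{"x": 0,"y": 0,"z": 2,"twist": 0}])

```text
time: 19.9
tool_pos: [461.2, -78.6, 15.5]
tool_rot: [0.0, 1.0, -0.014, -0.0]
ft_force: [-0.1, -0.7, 0.7]
gripper_width: 0.1
finger_force: 0.0
```

Emit:
jog_arm(rows=[{"x": 0,"y": 0,"z": 1,"twist": 0},{"x": 0,"y": 0,"z": 2,"twist": 0},{"x": 0,"y": 0,"z": 2,"twist": 0},{"x": 0,"y": 0,"z": 2,"twist": 0}])

```text
time: 20.3
tool_pos: [461.2, -78.6, 13.6]
tool_rot: [0.0, 1.0, -0.014, -0.0]
ft_force: [-1.0, -0.6, 1.6]
gripper_width: -0.1
finger_force: 1.2
```

Emit:
jog_arm(rows=[{"x": 0,"y": 0,"z": 1,"twist": 0},{"x": 0,"y": 0,"z": 2,"twist": 0},{"x": 0,"y": 0,"z": 3,"twist": 0},{"x": 0,"y": 0,"z": 3,"twist": 0}])

```text
time: 20.7
tool_pos: [461.3, -78.6, 10.5]
tool_rot: [0.0, 1.0, -0.014, -0.0]
ft_force: [-1.0, 0.2, 3.2]
gripper_width: -0.1
finger_force: 2.1
```

Emit:
jog_arm(rows=[{"x": 0,"y": 0,"z": 1,"twist": 0},{"x": 0,"y": 0,"z": 2,"twist": 0},{"x": 0,"y": 0,"z": 2,"twist": 0}])

```text
time: 21.0
tool_pos: [461.3, -78.6, 9.2]
tool_rot: [0.0, 1.0, -0.014, 0.0]
ft_force: [-3.1, 0.6, 14.3]
gripper_width: -0.1
finger_force: 7.3
```

Force jumped from 3 to 14 N, so the button is on its stop. Releasing, then rechecking the pointer.

Emit:
jog_arm(rows=[{"x": 0,"y": 0,"z": -15,"twist": 0},{"x": 0,"y": 0,"z": -60,"twist": 0},{"x": 0,"y": 0,"z": -108,"twist": 0},{"x": 30,"y": -30,"z": -122,"twist": 0},{"x": 67,"y": -60,"z": -122,"twist": 0}])

```text
time: 21.5
tool_pos: [531.7, -21.6, 133.4]
tool_rot: [0.001, 1.0, -0.016, 0.002]
ft_force: [0.6, 0.0, -0.4]
gripper_width: -0.3
finger_force: 0.0
```

Emit:
jog_arm(rows=[{"x": 38,"y": -29,"z": 0,"twist": 0},{"x": 76,"y": -58,"z": 0,"twist": 0},{"x": 114,"y": -87,"z": 0,"twist": 0},{"x": 117,"y": -88,"z": 0,"twist": 0},{"x": 117,"y": -88,"z": 0,"twist": 0}])

```text
time: 22.0
tool_pos: [649.3, 65.5, 129.5]
tool_rot: [-0.0, 1.0, -0.013, -0.001]
ft_force: [-0.6, 0.2, 0.0]
gripper_width: 0.3
finger_force: 0.0
```

Emit:
jog_arm(rows=[{"x": 0,"y": 0,"z": 0,"twist": 0},{"x": 0,"y": 0,"z": 0,"twist": 0}])

```text
time: 22.2
tool_pos: [648.2, 62.7, 130.3]
tool_rot: [0.001, 1.0, -0.014, -0.001]
ft_force: [-0.5, -0.9, 0.6]
gripper_width: -0.2
finger_force: 0.0
```

```bash
python3 prof.py
```

```text
tab 248.4538803990475 [0, 0, 0, 0, 0, 0, 0, 0, 8, 85, 161, 161, 161, 162, 161, 153, 86, 0, 0, 0, 0, 0, 0, 0, 0]
ptr 148 248.75 [0, 0, 0, 0, 0, 0, 0, 0, 0, 0, 0, 14, 160, 161, 84, 0, 0, 0, 0, 0, 0, 0, 0, 0, 0]
ptr 152 248.76 [0, 0, 0, 0, 0, 0, 0, 0, 0, 0, 0, 5, 160, 160, 74, 0, 0, 0, 0, 0, 0, 0, 0, 0, 0]
ptr 156 248.76 [0, 0, 0, 0, 0, 0, 0, 0, 0, 0, 0, 5, 162, 161, 76, 0, 0, 0, 0, 0, 0, 0, 0, 0, 0]
ptr 160 248.85 [0, 0, 0, 0, 0, 0, 0, 0, 0, 0, 0, 2, 125, 163, 76, 0, 0, 0, 0, 0, 0, 0, 0, 0, 0]
P [175.19   2.15] remain mm 0.16
P [171.69   2.17] remain mm 0.14
P [168.15   2.19] remain mm 0.11
P [164.59   2.14] remain mm 0.16
[186.39   2.3 ]
```

Pointer is still centred, about 0.15 mm off. The arm is clear of everything, so I'm handing in.

```bash
python3 -c "
from bench import job
print(job.close_job())"
```

```text
the job is handed in; nothing more can be done
None
```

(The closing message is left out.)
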